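# Run the display float onto its limit switch

### The job

Set the wooden float car gently down on the open stretch of its shuttle track, between the two guide strips and with its nose towards the red gate, then run it on through the gate, nose first, until the yellow trip plate on its side has pushed the limit switch's roller arm right over and the switch is tripped. Leave the car parked there with its trip plate holding the arm over, let go, and leave everything else on the desk where it is.

Things in the scene. Friction and masses are not known exactly. Their poses are not given: they have to be found in the camera images.
- car_middle (a point): Middle of the loose float car (0.4 kg), 34 mm above its underside; x to its nose, y left, z up. Teal chassis 80 mm long, 46 wide, 6 to 34 mm above the underside; on it a cream cabin 64 long, 40 wide, flat-sided, from 34 to 68 mm (grasp its upper half across the 40 mm, fingertips above the trip plate); roof to 74, finial to 86 mm. It slides on glide pads and stays where it is left.
- car_plate (a point): Middle of the outer flat of the yellow folded trip plate on the car's right side: 6 mm ahead of car_middle, 37 mm right of the centre line, 25 mm above the underside. The flat is 28 mm long and 14 mm high; at both ends 35 degree bevels run back to the chassis, 33 mm ahead of and behind this point.
- car_knob (a point): Centre of the black ball knob, 20 mm in diameter, on the thin steel push rod behind the car: 105 mm behind car_middle and also 34 mm above the underside. For pushing or pulling the car along the track, not for lifting it.
- track: Fixed plywood shuttle track, 390 mm long; origin on the desk, on the centre line; x is the way the car runs, y left, z up. Running surface 12 mm above the desk, 51 mm wide lane between two wooden guide strips 8 mm high and 10 mm wide. Open stretch from x = -210 to 25 mm: the car's middle at about x = -100 is clear of everything. End stop at x = 152 mm.
- gate (a point): Foot of the red gate on the running surface, on the centre line, at x = 35 mm of the track. Posts 56 mm to either side (clear width 98 mm); the beam, 12 mm thick, spans from 107 to 135 mm above the desk: the car passes below, a hand above the car does not. A hand on the knob stays before the gate.
- switch_roller (a point): Rest position (stays put) of the centre of the blue roller, 16 mm in diameter, 10 high, 37 mm above the desk, on the limit switch right of the track: x = 63, y = -36 mm of the track, 28 mm past the gate. The level steel arm, 38 mm long, points square at the track at rest. Pushed over, the roller stands about 22 mm farther along x: it rides on the middle of the trip plate's flat when car_middle is at x = 79 mm of the track.
- switch_arm (a joint): Angle of the roller arm: 0 at rest on its stop, growing to 1.1 rad at most as the roller is pushed along the track's x. A light spring (0.5 to 1 N at the roller) returns it. It trips at 0.4 rad; on the flat of the trip plate it stands at about 0.55 to 0.85 rad; if the car runs on past x = 95 mm the roller drops off behind the plate and the switch resets.
- tape_spot (a point): Bystander: cardboard tape roll lying flat, 88 mm in diameter, 24 mm high; point on its axis 10 mm above its underside.
- glue_spot (a point): Bystander: white glue bottle, 48 mm in diameter, 120 mm tall; point on its axis 10 mm above its underside.
- paint_a_spot (a point): Bystander: coral paint jar, 52 mm in diameter, 55 mm tall; point on its axis 10 mm above its underside.
- paint_b_spot (a point): Bystander: yellow paint jar, 52 mm in diameter, 55 mm tall; point on its axis 10 mm above its underside.
- driver_spot (a point): Bystander: red-handled screwdriver lying on the desk, 170 mm long; point near its middle.
- doll_spot (a point): Bystander: small painted wooden doll, 48 mm in diameter, 83 mm tall; point on its axis 10 mm above its underside.

How it is judged:
On the way, in this order (a step that is already met when the one before it is completed fails the run):
1. the car stands upright in the lane of the track, before the gate, nose towards it, the switch arm at rest (y of car_middle in the frame of track between -0.007 and 0.007 m and z of car_middle in the frame of track between 0.042 and 0.05 m and angle between car_middle's own z axis and vertical below 0.08 rad and angle between the x axis of car_middle and the x axis of track, either way round below 0.12 rad and x of car_middle in the frame of track below -0.02 m and x of car_knob in the frame of track below -0.115 m and value of joint switch_arm below 0.1 rad), for 0.2 s.
2. the car has run through the gate along its lane and its trip plate has tripped the switch (y of car_middle in the frame of track between -0.007 and 0.007 m and z of car_middle in the frame of track between 0.042 and 0.05 m and angle between car_middle's own z axis and vertical below 0.08 rad and angle between the x axis of car_middle and the x axis of track, either way round below 0.12 rad and x of car_middle in the frame of track above 0.035 m and value of joint switch_arm above 0.4 rad), for 0.2 s.
At the end, for the whole second after the job is handed in: The car stands released, still and upright in the lane (within 7 mm of its centre line, 0.12 rad of its direction), nose first, its middle 35 to 115 mm along the track's x, the switch arm held over by more than 0.4 rad; bystanders within 25 mm of where they were (all of step 2 and x of car_middle in the frame of track below 0.115 m and x of car_knob in the frame of track below 0.015 m and velocity of joint switch_arm below 0.05 rad/s and linear speed of car below 0.01 m/s); the robot touches nothing.
It fails at once if a bystander is moved by more than 25 mm (distance of any of tape_spot, glue_spot, paint_a_spot, paint_b_spot, driver_spot, doll_spot from where it was at the start of the episode above 0.025 m).
It fails at once if the car is dropped: let go more than 14 mm above the running surface (contact force between the fingers and car below 0.2 N and z of car_middle in the frame of track above 0.06 m).
It also fails if it takes over 51 s, if anything falls off the work surface, if the arm or the gripper's body presses on something with over 40 N, if the wrist force passes 120 N, or if a joint passes its speed limit or range.

### The arm

A 6-joint arm with a two-finger parallel gripper is mounted at the origin on the work surface. World frame = base frame: x ahead of the robot, y to its left, z up, the work surface at z = 0. Lengths are in m, angles in rad, forces in N, time in s.
With the tool pointing down it reaches from about 0.325 to 0.775 m from the base axis. Payload 9.3 kg.
Tool frame: the origin (TCP) lies midway between the tips of the shut fingers; the grasp point (between the pads) lies 19 mm behind it; x points along the fingers, y is the direction in which the jaws open and shut, and the axes are right-handed (so a half turn about x gives the same grasp; the last joint's range is limited). The gripper opens to 85 mm and grips with 20 to 120 N. Pads are 22 mm wide; open, the fingers measure 114 mm over their backs; the gripper's body (76 mm by 85 mm) begins 54 mm behind the grasp point. The pads swing forward as they close: fully open they stand 13 mm farther back than shut.
Start: joints at [-1.316, 0.259, 0.021, 1.334, 0, 1.418], TCP at [0.218, -0.505, 0.231] pointing down, gripper open.
Joint ranges: [-3.04, 3.04], [-0.91, 1.82], [-1.04, 1.36], [-1.92, 1.95], [-1.52, 1.45], [-3.14, 3.14]. Speed limits (rad/s): [2.22, 2.22, 2.79, 3.14, 3.14, 3.14].

### API

Orientations are given as a unit quaternion [x, y, z, w].
In Python, from station import manip gives the robot as it stands. The module is installed in compiled form; this text tells all that it offers.
- The arm moves only by the tool play_rows, never from a script. Its argument "deltas" is one flat list of numbers, 5 for each row, row after row: the finger opening in mm, from 0 to 85.4, then the shift along the tool's x, y, z in units of 30 mm (1.0 is 30 mm), then the turn about the tool's x in rad. In form: [gripper, tx, ty, tz, turn, gripper, tx, ty, tz, turn, ...]. A call has 1 to 5 rows; each row is the pose to reach, as a shift and turn from the pose measured when the call began, along the tool's axes at that moment; what a row does not reach only later rows make up. A row lasts 1/8 s, in which the tool goes at most 62.5 mm and 10.7 degrees, less where a joint would pass 70% of its speed; a pose out of reach is approached as far as the arm can. A call with a gripper value outside its range is refused whole. The fingers move at their own pace and stop on an object; "grip_force" is the grip in N (left out, the last holds). Time passes only in rows, so rows that repeat a pose let the fingers close. It gives the time, the measured TCP pose, the force and the opening at its end, in the units of the state.
- manip.sense(): the state, without advancing time (a new reading comes with each control period).
- manip.capture(name): name is "scene" or "top" or "wrist"; returns a dict with "color" (400x640x3 uint8, red, green, blue), "range_z" (400x640 float32, m along the optical axis (not along the pixel's ray), 0 where there is no reading), "K" (3x3 intrinsics, pixels), "xyz" and "rotation" of the camera in the world. Camera axes: x right, y down, z forward; pixel columns grow to the right and rows downward; lengths in m; the calibration is good to about 2 mm. The wrist camera is an equidistant fisheye: a pixel r from the principal point sees the ray r / f radians off the axis. A picture is of the moment at which its call begins.
- manip.hand_in(): hands the job in, once; it reports no verdict.
The state is a dict: "clock": time; "joint_positions": joint angles; "joint_velocities": joint speeds; "tau": joint torques, N m; "ee_pos": TCP position; "eef_rot": TCP orientation; "ft_force": force on the tool from outside, world axes, zero at the start; "moment": the same for the moment, N m; "opening": finger opening in m.
Only numpy, scipy, OpenCV 4.12 (cv2) and the standard library are available. Lean on these libraries where they do the work, as an engineer would, in place of code of your own. Each camera call takes 0.05 s, during which the arm holds its last target. There are 200 camera calls.

## Working session

There is one attempt and no reset: what is moved stays moved. The work goes in short steps, Python scripts to look and compute and a tool call to move; the robot and the scene stay as the last step left them, time stands still between calls to the robot, and variables do not carry over. Pictures are saved under pics/ and viewed, about 8 in all and at most 12, crops included, and the job is handed in when it is done.

Besides the shell and the picture viewer there is one more tool, called after "Request:" as a command line: name --argument value ..., lists and objects as JSON in quotes. play_rows: Moves the arm, as the interface text tells. Its arguments: {"type":"object","properties":{"deltas":{"type":"array"},"grip_force":{"type":"number"}},"required":["deltas"]}

```bash
mkdir -p pics; cat > h.py <<'E'
import numpy as np, cv2
from station import manip
def cap(n,save=None):
    c=manip.capture(n)
    for k in("K","xyz","rotation"): c[k]=np.array(c[k])
    np.savez(f"{n}.npz",**{k:c[k] for k in("color","range_z","K","xyz","rotation")})
    if save: cv2.imwrite(f"pics/{save}.png",c["color"][:,:,::-1])
    return c
def rot(c):
    R=c["rotation"]
    if R.shape==(3,3): return R
    from scipy.spatial.transform import Rotation as Q
    return Q.from_quat(R).as_matrix()
def ray(c,u,v,fish=False):
    K=c["K"];a=(u-K[0,2])/K[0,0];b=(v-K[1,2])/K[1,1]
    if fish:
        r=np.hypot(a,b);s=np.sin(r)/max(r,1e-9);d=np.array([a*s,b*s,np.cos(r)])
    else: d=np.array([a,b,1.])
    return rot(c)@d
def onplane(c,u,v,z,fish=False):
    d=ray(c,u,v,fish);o=c["xyz"];return o+d*(z-o[2])/d[2]
def pt(c,u,v): # depth
    return c["xyz"]+ray(c,u,v)*c["range_z"][int(v),int(u)]
E
python3 - <<'E'
from h import *
for n in("top","scene"):
    c=cap(n,n);print(n,c["K"].tolist(),c["xyz"],np.round(c["rotation"],3).tolist())
print(manip.sense())
E
```

```text
top [[361.04556186935264, 0.0, 323.4619892343102], [0.0, 361.04556186935264, 196.88129255315164], [0.0, 0.0, 1.0]] [0.43077123 0.00724904 0.9838924 ] [0.707, -0.704, 0.041, -0.05]
scene [[387.40777705332926, 0.0, 325.1978747980711], [0.0, 387.40777705332926, 197.7351318250736], [0.0, 0.0, 1.0]] [ 1.10273645 -0.50590163  0.68209073] [0.831, 0.356, -0.172, -0.392]
{'clock': 0.1, 'joint_positions': array([-1.31560530e+00,  2.59162018e-01,  2.08173134e-02,  1.33372157e+00,
        2.01797007e-05,  1.41820274e+00]), 'joint_velocities': array([-0.00035985, -0.00267304,  0.00054084,  0.00145428, -0.00040921,
       -0.00030623]), 'tau': array([ 7.77862879e-03, -5.56693912e+01,  3.45068300e+01,  1.16603108e-02,
        2.24077418e-06,  1.05431337e-05]), 'ee_pos': array([ 0.21805374, -0.50463897,  0.23070443]), 'eef_rot': array([-0.69244365, -0.14362551,  0.69247544, -0.14272797]), 'ft_force': array([0.07135553, 0.69415384, 0.61565769]), 'moment': array([0.02021406, 0.04641795, 0.01724727]), 'opening': 0.08556015991988304}
```

View pics/top.png

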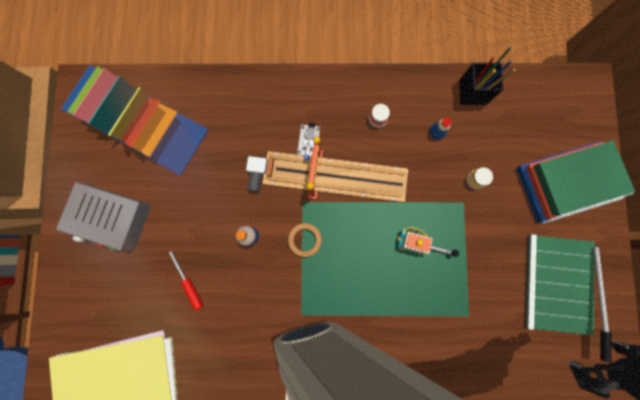

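View pics/scene.png

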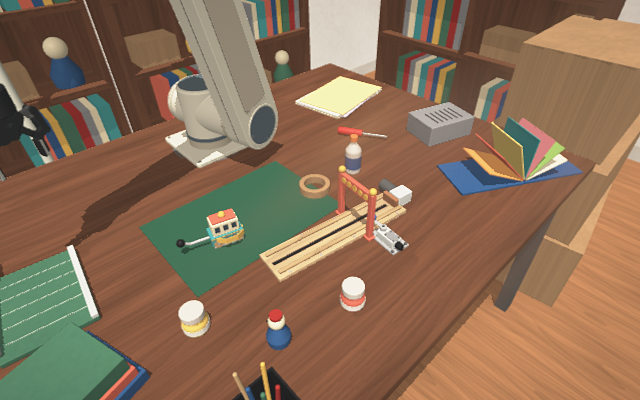

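Top view: car at about (418,243) with its knob at (455,253), so its nose points left. The track runs from (407,182) to (265,170), with the gate at about (313,170) and the switch above it at (309,140). The tape at (305,240) is clear. The scene view agrees.

```bash
python3 - <<'E'
from h import *
D={n:dict(np.load(n+".npz")) for n in("top","scene")}
c=D["top"];R=rot(c);print(np.round(R,3).tolist())
def cloud(c):
    v,u=np.mgrid[0:400,0:640];K=c["K"]
    d=np.stack([(u-K[0,2])/K[0,0],(v-K[1,2])/K[1,1],np.ones(u.shape)],-1)*c["range_z"][...,None]
    return d@rot(c).T+c["xyz"]
P=cloud(c);H=P[...,2]
print("desk z",np.median(H[320:330,480:520]),"mat",np.median(H[280:300,330:400]))
m=np.zeros(H.shape,bool);m[222:268,390:470]=1
for lo,hi in((.02,.05),(.055,.1)):
    k=m&(H>lo)&(H<hi);p=P[k];print(lo,len(p),p.mean(0),np.median(p[:,2]),cv2.minAreaRect(p[:,:2].astype(np.float32)*1000))
hsv=cv2.cvtColor(c["color"],cv2.COLOR_RGB2HSV)
k=m&(hsv[...,2]<50);k=k&(np.mgrid[0:400,0:640][1]>445)
v,u=np.nonzero(k);print("knob",u.mean(),v.mean(),len(u),onplane(c,u.mean(),v.mean(),.034),H[k].max())
t=np.zeros(H.shape,bool);t[145:205,255:412]=1
w=t&(hsv[...,0]>8)&(hsv[...,0]<25)&(hsv[...,1]<170)&(hsv[...,2]>150)
n,l,s,_=cv2.connectedComponentsWithStats(w.astype(np.uint8));
k=t&(H>.008)&(H<.03);p=P[k];print("track",np.median(p[:,2]),cv2.minAreaRect(p[:,:2].astype(np.float32)*1000))
k=t&w;vv,uu=np.nonzero(k);q=np.array([onplane(c,a,b,.016)[:2] for a,b in zip(uu,vv)],np.float32)*1000
print("trackcolor",cv2.minAreaRect(q))
k=t&(H>.10);p=P[k];print("gate",p.mean(0),np.median(p[:,2]),cv2.minAreaRect(p[:,:2].astype(np.float32)*1000))
a=cv2.resize(c["color"][115:270,240:480],None,fx=3.3,fy=3.3,interpolation=cv2.INTER_CUBIC)[:,:,::-1];cv2.imwrite("pics/topcrop.png",a)
E
```

```text
[[0.004, -0.992, 0.129], [-1.0, -0.002, 0.014], [-0.013, -0.129, -0.992]]
desk z 0.0006235994789992594 mat 0.0013078045248239856
0.02 316 [ 0.43481499 -0.2353747   0.0328067 ] 0.032789003893643975 ((434.16497802734375, -253.8090057373047), (156.73611450195312, 60.99318313598633), 75.4145736694336)
0.055 429 [ 0.43636466 -0.21561707  0.07307503] 0.07351025354713348 ((436.3730773925781, -217.9458465576172), (63.912994384765625, 40.39161682128906), 74.88469696044922)
knob 454.5 253.0 26 [ 0.40873027 -0.31955775  0.034     ] 0.9838924024531315
track 0.013020891921963984 ((621.3438110351562, -4.6987762451171875), (402.8742980957031, 139.93406677246094), 83.84910583496094)
trackcolor ((623.7327270507812, 1.9819793701171875), (423.41802978515625, 129.9136199951172), 78.9444351196289)
gate [0.59281194 0.04081562 0.22142549] 0.13513680821099627 ((550.2486572265625, 37.59461212158203), (243.68954467773438, 37.393314361572266), 5.527181148529053)
```

View pics/topcrop.png

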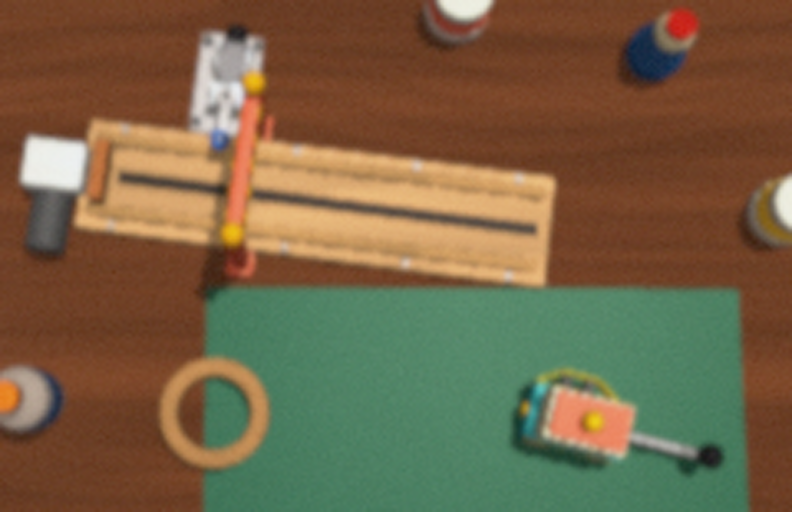

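```bash
python3 - <<'E'
from h import *
c=dict(np.load("top.npz"))
f=lambda x,y,z:onplane(c,240+(x+.5)/3.3-.5,115+(y+.5)/3.3-.5,z)
g=cv2.cvtColor(c["color"],cv2.COLOR_RGB2GRAY).astype(float)
pts=[]
for u in list(range(278,302))+list(range(322,400)):
    v0=168.5+(u-276.4)*(184.7-168.6)/(402.7-276.4)
    vs=np.arange(int(v0)-4,int(v0)+6);w=np.clip(120-g[vs,u],0,None)
    if w.sum()>20: pts.append(onplane(c,u,(w*vs).sum()/w.sum(),.012)[:2])
pts=np.array(pts,np.float32);l=cv2.fitLine(pts,cv2.DIST_HUBER,0,.001,.001).ravel()
d=l[:2]*np.sign(l[1]);p0=l[2:];print("dir",d,np.degrees(np.arctan2(d[1],d[0])),"p0",p0,len(pts))
n=np.array([-d[1],d[0]])
for nm,x,y,z in(("RT",554,176,.012),("RB",545,286,.012),("LT",92,121,.012),("LB",76,229,.012),("roller",219,140,.042),("gateA",254,84,.14),("gateB",233,234,.14),("beam",243,160,.135)):
    q=f(x,y,z)[:2]; print(nm,q,"s",(q-p0)@d,"n",(q-p0)@n)
E
```

```text
dir [0.12747233 0.99184215] 82.676445 p0 [ 0.61221343 -0.03787319] 102
RT [ 0.63752258 -0.20905131] s -0.16655546150907347 n -0.04692315137088187
RB [ 0.54571213 -0.19932442] s -0.16861121419755704 n 0.04537822921855708
LT [0.68401472 0.17579828] s 0.22108104669658343 n -0.043978341360522054
LB [0.59228191 0.18686969] s 0.22036874320121055 n 0.048417422177039385
roller [0.66049473 0.06719326] s 0.1103638574769918 n -0.03449435978106026
gateA [0.67840833 0.03583724] s 0.08154712285567343 n -0.05625885282748553
gateB [0.56758668 0.05019101] s 0.08165710407590691 n 0.05548844096458947
beam [0.62293695 0.04364344] s 0.08221857930296089 n -0.0002449215562220965
```

```bash
cat >> h.py <<'E'
from scipy.spatial.transform import Rotation as Q
O=np.array([.6178,.0058]);TD=np.radians(82.68)
def trk(x,y=0): return O+x*np.array([np.cos(TD),np.sin(TD)])+y*np.array([-np.sin(TD),np.cos(TD)])
def plan(xy,z,jaw=None):
    s=manip.sense();q=Q.from_quat(s["eef_rot"]);A=q.as_matrix()
    sh=A.T@(np.array([xy[0],xy[1],z])-s["ee_pos"])/.03
    t=0
    if jaw is not None: # heading in deg of car; jaw (tool y) across
        cur=np.arctan2(A[1,1],A[0,1]);t=-(np.radians(jaw-90)-cur);t=(t+np.pi/2)%np.pi-np.pi/2
    print("clk",round(s["clock"],2),"pos",np.round(s["ee_pos"],4),"toolx",np.round(A[:,0],3),"tooly",np.round(A[:,1],3),"shift",np.round(sh,3),"turn",round(t,4),"F",np.round(s["ft_force"],1),"open",round(s["opening"],4),"j6",round(s["joint_positions"][5],2))
E
python3 -c "
from h import *
plan((.4364,-.2179),.17,74.9)"
```

```text
clk 0.1 pos [ 0.2181 -0.5046  0.2307] toolx [-0.     0.001 -1.   ] tooly [ 0.397 -0.918 -0.001] shift [  2.033  -5.885 -10.471] turn -0.8995 F [0.1 0.7 0.6] open 0.0856 j6 1.42
```

Request:
play_rows --deltas '[85, 0.4, -1.2, -2.1, -0.18, 85, 0.8, -2.4, -4.2, -0.36, 85, 1.2, -3.5, -6.3, -0.54, 85, 1.6, -4.7, -8.4, -0.72, 85, 2.03, -5.88, -10.47, -0.9]' --grip_force 25

```text
clock: 0.72
ee_pos: [0.4057, -0.2581, 0.1789]
eef_rot: [0.56, 0.432, -0.56, 0.431]
ft_force: [0.3, -1.6, -0.6]
opening: 0.0847
```

```bash
python3 -c "
from h import *
plan((.4364,-.2179),.17,74.9)
c=cap('wrist','w1');print(c['K'].tolist(),c['xyz'],np.round(rot(c),3).tolist())"
```

```text
clk 0.72 pos [ 0.4057 -0.2581  0.1789] toolx [-0.     0.001 -1.   ] tooly [ 0.967 -0.255 -0.   ] shift [ 0.296  0.649 -1.556] turn 0.0062 F [ 0.3 -1.6 -0.6] open 0.0847 j6 1.09
[[309.70691628693146, 0.0, 319.96170912501066], [0.0, 309.70691628693146, 199.93092469514457], [0.0, 0.0, 1.0]] [ 0.4234799  -0.1852675   0.32190051] [[0.967, -0.244, -0.075], [-0.255, -0.926, -0.28], [-0.001, 0.29, -0.957]]
```

View pics/w1.png

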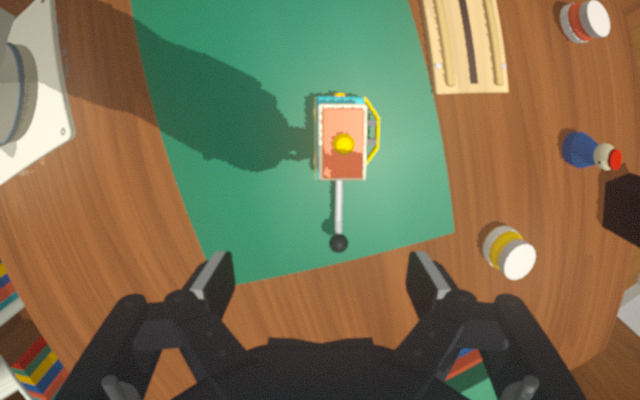

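The wrist view shows the finial at (344,145), the knob at (339,243), the roof spanning roughly (318–367, 105–181), and the trip plate on the right.

```bash
python3 -c "
from h import *
c=dict(np.load('wrist.npz'))
hsv=cv2.cvtColor(c['color'],cv2.COLOR_RGB2HSV);v,u=np.mgrid[0:400,0:640]
m=(u>310)&(u<375)&(v>95)&(v<190)&(hsv[...,1]>90)&((hsv[...,0]<16)|(hsv[...,0]>172))&(hsv[...,2]>120)
q=np.array([onplane(c,a,b,.075,True)[:2] for a,b in zip(u[m],v[m])],np.float32)*1000
print('roof',cv2.minAreaRect(q),np.median(c['range_z'][m]), 'z', (c['xyz'][2]-0.957*np.median(c['range_z'][m])))
k=(u>325)&(u<352)&(v>230)&(v<256)&(hsv[...,2]<70);kn=onplane(c,u[k].mean(),v[k].mean(),.035,True);fi=onplane(c,344,145,.083,True)
print(kn,fi,np.degrees(np.arctan2(*(fi-kn)[1::-1])),np.hypot(*(fi-kn)[:2]))
plan((.4364,-.2179),.17,74.9)"
```

```text
roof ((433.691650390625, -216.4473114013672), (56.98705291748047, 32.824554443359375), 75.3451156616211) 0.2444626 z 0.08794980570893979
[ 0.40714129 -0.31518393  0.035     ] [ 0.43416465 -0.21696819  0.083     ] 74.61613394420135 0.10186556810140254
clk 0.78 pos [ 0.4082 -0.2523  0.1776] toolx [-0.     0.005 -1.   ] tooly [ 0.97  -0.242 -0.001] shift [ 0.258  0.636 -1.338] turn 0.0195 F [-0.2  4.8 -1.9] open 0.085 j6 1.08
```

Request:
play_rows --deltas '[85, 0.2, 0.6, -1.33, 0.02, 85, 0.2, 0.6, -1.33, 0.02, 85, 1.5, 0.6, -1.33, 0.02, 85, 2.5, 0.6, -1.33, 0.02, 85, 3.0, 0.6, -1.33, 0.02]'

```text
clock: 1.4
ee_pos: [0.4342, -0.2176, 0.0862]
eef_rot: [0.562, 0.432, -0.561, 0.427]
ft_force: [-0.7, -0.2, 0.6]
opening: 0.0852
```

```bash
python3 -c "
from h import *
plan((.435,-.2175),.043,75)"
```

```text
clk 1.4 pos [ 0.4342 -0.2176  0.0862] toolx [-0.002  0.006 -1.   ] tooly [ 0.965 -0.262 -0.004] shift [ 1.439e+00  3.000e-02 -1.000e-03] turn -0.0029 F [-0.7 -0.2  0.6] open 0.0852 j6 1.2
```

Request:
play_rows --deltas '[85, 0.5, 0.03, 0, 0, 85, 1.0, 0.03, 0, 0, 85, 1.44, 0.03, 0, 0, 85, 1.44, 0.03, 0, 0, 60, 1.44, 0.03, 0, 0]'

```text
clock: 2.02
ee_pos: [0.4351, -0.2179, 0.0434]
eef_rot: [0.562, 0.432, -0.561, 0.428]
ft_force: [0.2, 0.1, 0.4]
opening: 0.0695
```

Request:
play_rows --deltas '[30, 0, 0, 0, 0, 30, 0, 0, 0, 0, 30, 0, 0, 0, 0, 30, 0, 0, 0, 0, 30, 0, 0, 0, 0]'

```text
clock: 2.65
ee_pos: [0.4353, -0.2181, 0.0439]
eef_rot: [0.562, 0.431, -0.561, 0.428]
ft_force: [-2.3, 0.6, 6.8]
opening: 0.0397
```

```bash
python3 -c "
from h import *
plan((.435,-.2175),.043,75)
cap('wrist','w2')"
```

```text
clk 2.65 pos [ 0.4353 -0.2181  0.0439] toolx [-0.001  0.005 -1.   ] tooly [ 0.965 -0.262 -0.002] shift [ 0.032 -0.015 -0.016] turn -0.0031 F [-2.3  0.6  6.8] open 0.0397 j6 1.2
```

View pics/w2.png

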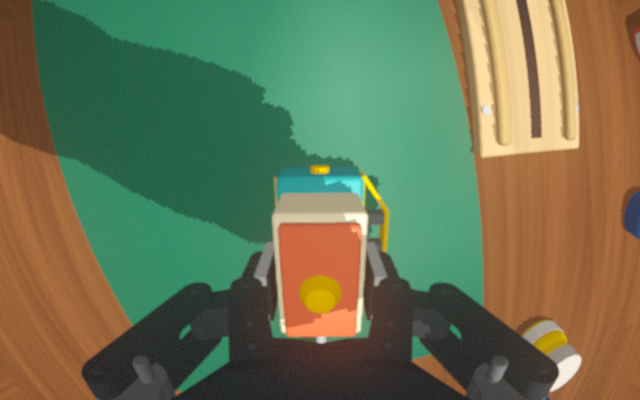

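The car is held: the opening is 39.7 mm, with the pads on the upper cabin above the plate. I'm lifting it now.

Request:
play_rows --deltas '[30, -0.3, 0, 0, 0, 30, -0.8, 0, 0, 0, 30, -1.4, 0, 0, 0, 30, -2.0, 0, 0, 0, 30, -2.3, 0, 0, 0]' --grip_force 40

```text
clock: 3.32
ee_pos: [0.4355, -0.2184, 0.1138]
eef_rot: [0.563, 0.431, -0.561, 0.428]
ft_force: [-0.4, -0.2, -5.1]
opening: 0.039
```

```bash
python3 -c "
from h import *
plan(trk(-.1),.11,82.68)"
```

```text
clk 3.33 pos [ 0.4355 -0.2184  0.1138] toolx [-0.001  0.005 -1.   ] tooly [ 0.965 -0.262 -0.002] shift [ 0.145  4.364 -5.502] turn -0.1371 F [-0.4 -0.2 -5.1] open 0.039 j6 1.2
```

Request:
play_rows --deltas '[30, 0, 0.9, -1.1, -0.03, 30, 0, 2.0, -2.5, -0.06, 30, 0.05, 3.2, -4.0, -0.1, 30, 0.05, 4.0, -5.1, -0.137, 30, 0.05, 4.36, -5.5, -0.137]'

```text
clock: 3.95
ee_pos: [0.606, -0.0916, 0.1119]
eef_rot: [0.531, 0.47, -0.53, 0.466]
ft_force: [0.1, -0.0, -5.4]
opening: 0.039
```

Request:
play_rows --deltas '[30, 0, 0, 0, 0, 30, 0, 0, 0, 0]'

```text
clock: 4.2
ee_pos: [0.605, -0.0921, 0.1116]
eef_rot: [0.531, 0.47, -0.53, 0.465]
ft_force: [-0.5, -0.5, -4.8]
opening: 0.0391
```

```bash
python3 -c "
from h import *
plan(trk(-.1),.085,82.68)
c=cap('wrist','w3');print(c['xyz'],np.round(rot(c),3).tolist());plan(trk(-.1),.085,82.68)"
```

```text
clk 4.2 pos [ 0.605  -0.0921  0.1116] toolx [-0.003  0.005 -1.   ] tooly [ 0.992 -0.126 -0.004] shift [0.886 0.009 0.048] turn 0.0017 F [-0.5 -0.5 -4.8] open 0.0391 j6 1.41
[ 0.61370057 -0.01803455  0.25495581] [[0.992, -0.12, -0.04], [-0.126, -0.951, -0.283], [-0.004, 0.286, -0.958]]
clk 4.25 pos [ 0.605  -0.0923  0.1119] toolx [-0.003  0.005 -1.   ] tooly [ 0.992 -0.126 -0.003] shift [0.895 0.008 0.041] turn 0.0013 F [-0.9  0.4 -4.6] open 0.039 j6 1.41
```

View pics/w3.png

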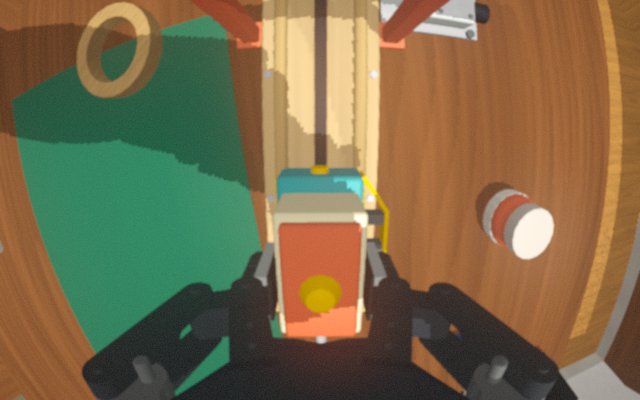

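The car is held over the lane. The centre slot is at x≈321 for rows 0–168, and the car's nose mark is at (320,170). Next I'll measure the remaining lateral and yaw errors.

```bash
python3 -c "
from h import *
c=dict(np.load('wrist.npz'));g=cv2.cvtColor(c['color'],cv2.COLOR_RGB2GRAY).astype(float)
s=manip.sense();A=Q.from_quat(s['eef_rot']).as_matrix();T=s['ee_pos']
P=[]
for v in range(10,160,5):
    us=np.arange(308,336);row=g[v,us];w=np.clip(np.median(row)*.7-row,0,None)
    if w.sum()>0:
        P.append(A.T@(onplane(c,(w*us).sum()/w.sum(),v,.012,True)-T))
P=np.array(P);f=np.polyfit(P[:,2],P[:,1],1);r=P[:,1]-np.polyval(f,P[:,2]);print('slot in tool: y at z=0 mm',f[1]*1e3,'yaw',f[0],'res',r.std()*1e3,P[[0,-1]])
hsv=cv2.cvtColor(c['color'],cv2.COLOR_RGB2HSV)
for v in range(175,194,4):
    h=hsv[v];k=np.nonzero((h[:,0]>80)&(h[:,0]<105)&(h[:,1]>120))[0];k=k[(k>260)&(k<380)]
    e=[A.T@(onplane(c,a,v,.103,True)-T)*1e3 for a in (k.min()-.5,k.max()+.5)];print('chassis',k.min(),k.max(),[np.round(x,1) for x in e])
h=g[220];m=(hsv[...,1]>120)&((hsv[...,0]<12)|(hsv[...,0]>172))
for v in (230,260,285,320):
    k=np.nonzero(m[v])[0];k=k[(k>260)&(k<380)];print('roof',[np.round(A.T@(onplane(c,a,v,.142,True)-T)*1e3,1) for a in (k.min(),k.max())])
"
```

```text
slot in tool: y at z=0 mm -1.3609823506133036 yaw -0.000501933605656897 res 0.0944457057821818 [[ 0.10063976 -0.00140795 -0.15562261]
 [ 0.10005599 -0.00127011 -0.03877297]]
chassis 282 288 [array([  9.1, -20.7, -42.4]), array([  9.1, -17.2, -42.4])]
chassis 278 359 [array([  9.1, -22.9, -40.4]), array([  9. ,  18.6, -40.4])]
chassis 278 361 [array([  9.1, -22.9, -38.3]), array([  9. ,  19.7, -38.3])]
chassis 278 361 [array([  9.1, -23. , -36.2]), array([  9. ,  19.8, -36.2])]
chassis 278 361 [array([  9.1, -23.1, -34.1]), array([  9. ,  19.8, -34.1])]
roof [array([-29.9, -17.5, -28.7]), array([-30. ,  14.9, -28.8])]
roof [array([-30. , -17.8, -15.3]), array([-30.1,  14.7, -15.4])]
roof [array([-30.1, -17.6,  -3.1]), array([-30.2,  19.8,  -3. ])]
roof [array([-30.2, -17.4,  16.4]), array([-30.3,  20.8,  16.5])]
```

The slot and the car's centre line agree to about 0.3 mm and yaw is about 0, so I'm lowering straight down.

Request:
play_rows --deltas '[30, 0.5, 0, 0, 0, 30, 1.0, 0, 0, 0, 30, 1.4, 0, 0, 0, 30, 1.65, 0, 0, 0, 30, 1.75, 0, 0, 0]'

```text
clock: 4.88
ee_pos: [0.6047, -0.092, 0.0587]
eef_rot: [0.531, 0.47, -0.53, 0.465]
ft_force: [0.2, -0.5, -4.5]
opening: 0.0396
```

Request:
play_rows --deltas '[30, 0.04, 0, 0, 0, 30, 0.08, 0, 0, 0, 30, 0.12, 0, 0, 0]'

```text
clock: 5.25
ee_pos: [0.6049, -0.0921, 0.0561]
eef_rot: [0.531, 0.469, -0.53, 0.466]
ft_force: [-4.8, 0.5, 11.9]
opening: 0.039
```

Request:
play_rows --deltas '[60, -0.03, 0, 0, 0, 85, -0.03, 0, 0, 0, 85, -0.03, 0, 0, 0, 85, -0.5, 0, 0, 0, 85, -1.5, 0, 0, 0]'

```text
clock: 5.88
ee_pos: [0.6045, -0.0922, 0.1013]
eef_rot: [0.531, 0.47, -0.53, 0.465]
ft_force: [1.6, -0.3, 1.1]
opening: 0.0849
```

Request:
play_rows --deltas '[85, -1.0, 0, 0.5, 0, 85, -2.0, 0, 1.5, 0, 85, -2.0, 0, 3.0, 0, 85, -2.0, 0, 3.5, 0, 85, -2.0, 0, 3.5, 0]'

```text
clock: 6.5
ee_pos: [0.5912, -0.1973, 0.161]
eef_rot: [0.531, 0.469, -0.531, 0.464]
ft_force: [-0.3, 0.3, -1.2]
opening: 0.085
```

```bash
python3 -c "
from h import *
c=cap('wrist','w4')
plan(trk(-.205),.09,82.68)"
```

```text
clk 6.55 pos [ 0.5913 -0.1964  0.1609] toolx [-0.005  0.006 -1.   ] tooly [ 0.992 -0.127 -0.005] shift [2.363 0.029 0.049] turn 0.0006 F [-0.   1.2 -0.7] open 0.085 j6 1.24
```

View pics/w4.png

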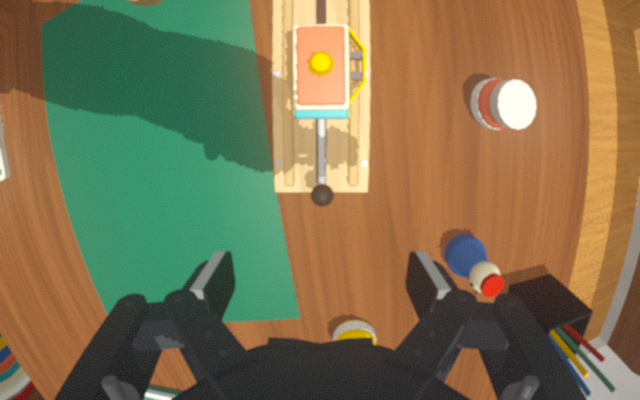

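The car sits in the lane between the strips with its nose toward the gate. The knob is at (321,195) and the finial at (320,63).

```bash
python3 -c "
from h import *
c=dict(np.load('wrist.npz'));hsv=cv2.cvtColor(c['color'],cv2.COLOR_RGB2HSV)
s=manip.sense();A=Q.from_quat(s['eef_rot']).as_matrix();T=s['ee_pos']
k=np.zeros((400,640),bool);k[184:207,309:334]=1;k&=hsv[...,2]<75;v,u=np.nonzero(k);print(u.mean(),v.mean(),len(u))
kn=onplane(c,u.mean(),v.mean(),.047,True);fi=onplane(c,320.5,63,.095,True);print(kn,fi,np.degrees(np.arctan2(*(fi-kn)[1::-1])),np.hypot(*(fi-kn)[:2]))
d=trk(1)-O
for p in(kn,fi):print('track x,y',(p[:2]-O)@d,(p[:2]-O)@[-d[1],d[0]])
R=rot(c);rz=lambda a,b:(c['xyz']+ray(c,a,b,True)/ (R.T@ray(c,a,b,True))[2]*c['range_z'][b,a])
print('roof pts',rz(308,38),rz(336,38),rz(308,92),rz(336,92))
plan(kn[:2],.09,82.68)"
```

```text
nan nan 0
[nan nan nan] [ 0.6035965  -0.09139413  0.095     ] nan nan
track x,y nan nan
track x,y -0.09821168222341373 0.0017041598491275053
roof pts [ 0.5975155  -0.07079026  0.08643608] [ 0.61673358 -0.07318578  0.0861539 ] [ 0.59257902 -0.10952249  0.08800632] [ 0.61175646 -0.11184303  0.08574565]
clk 6.55 pos [ 0.5913 -0.1964  0.1609] toolx [-0.005  0.006 -1.   ] tooly [ 0.992 -0.127 -0.005] shift [nan nan nan] turn 0.0006 F [-0.   1.2 -0.7] open 0.085 j6 1.24<string>:5: RuntimeWarning: Mean of empty slice.
  ret = ret.dtype.type(ret / rcount)
<string>:6: RuntimeWarning: Mean of empty slice.
```

Request:
play_rows --deltas '[50, 1.0, 0.04, 0, 0, 50, 2.2, 0.04, 0, 0, 50, 3.4, 0.05, 0.01, 0, 50, 4.2, 0.05, 0.01, 0, 50, 4.26, 0.05, 0.01, 0]' --grip_force 20

```text
clock: 7.18
ee_pos: [0.5914, -0.1942, 0.0315]
eef_rot: [-0.53, -0.472, 0.531, -0.464]
ft_force: [-0.4, 0.9, 0.6]
opening: 0.0501
```

```bash
python3 -c "
from h import *
c=cap('wrist','w5')
plan(trk(-.203),.033,82.68)"
```

```text
clk 7.22 pos [ 0.5921 -0.1948  0.0326] toolx [-0.006  0.007 -1.   ] tooly [ 0.992 -0.126 -0.007] shift [-0.012 -0.001  0.025] turn 0.0019 F [-0.1 -0.2  0.3] open 0.0499 j6 1.24
```

View pics/w5.png

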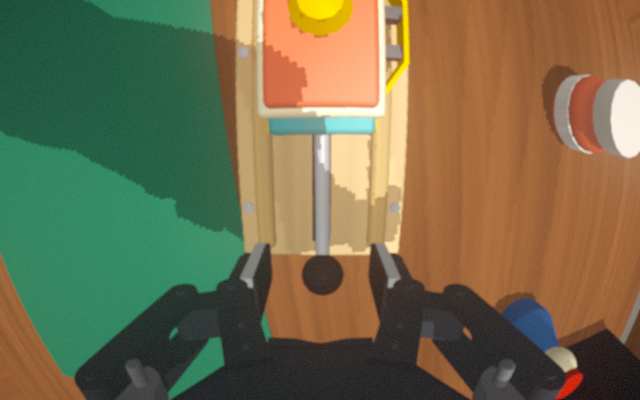

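The knob is centred between the pads at (322,274), so I'm closing on it.

Request:
play_rows --deltas '[12, 0, 0, 0.02, 0, 12, 0, 0, 0.02, 0, 12, 0, 0, 0.02, 0, 12, 0, 0, 0.02, 0, 12, 0, 0, 0.02, 0]'

```text
clock: 7.85
ee_pos: [0.5922, -0.1956, 0.033]
eef_rot: [0.531, 0.47, -0.53, 0.465]
ft_force: [1.1, -1.2, 3.0]
opening: 0.0183
```

```bash
python3 -c "
from h import *
plan(trk(-.026),.033,82.68)"
```

```text
clk 7.85 pos [ 0.5922 -0.1956  0.033 ] toolx [-0.005  0.006 -1.   ] tooly [ 0.992 -0.126 -0.006] shift [ 3.400e-02 -1.000e-03 -5.902e+00] turn 0.0017 F [ 1.1 -1.2  3. ] open 0.0183 j6 1.24
```

Request:
play_rows --deltas '[12, 0, 0, -0.4, 0, 12, 0.01, 0, -1.0, 0, 12, 0.01, 0, -1.6, 0, 12, 0.02, 0, -2.2, 0, 12, 0.02, 0, -2.8, 0]'

```text
clock: 8.48
ee_pos: [0.603, -0.1129, 0.0334]
eef_rot: [-0.53, -0.469, 0.531, -0.465]
ft_force: [-1.1, -4.7, 5.0]
opening: 0.0182
```

```bash
python3 -c "
from h import *
plan(trk(-.026),.033,82.68)"
```

```text
clk 8.47 pos [ 0.603  -0.1129  0.0334] toolx [-0.005  0.004 -1.   ] tooly [ 0.992 -0.127 -0.005] shift [ 0.023 -0.014 -3.122] turn 0.0007 F [-1.1 -4.7  5. ] open 0.0182 j6 1.37
```

Request:
play_rows --deltas '[12, 0, 0, -0.6, 0, 12, 0.01, -0.01, -1.2, 0, 12, 0.01, -0.01, -1.8, 0, 12, 0.02, -0.01, -2.3, 0, 12, 0.02, -0.01, -2.7, 0]'

```text
clock: 9.1
ee_pos: [0.6129, -0.0322, 0.0332]
eef_rot: [-0.53, -0.469, 0.531, -0.465]
ft_force: [-1.2, -6.0, 5.2]
opening: 0.0179
```

Request:
play_rows --deltas '[12, 0, 0, -0.2, 0, 12, 0, 0, -0.4, 0, 12, 0, 0, -0.4, 0, 12, 0, 0, -0.4, 0]'

```text
clock: 9.6
ee_pos: [0.6142, -0.0198, 0.033]
eef_rot: [-0.53, -0.47, 0.531, -0.465]
ft_force: [-0.7, 0.7, 1.6]
opening: 0.0185
```

```bash
python3 -c "
from h import *
plan(trk(-.026),.033,82.68)
c=cap('wrist','w6');cap('scene')
a=cv2.resize(dict(np.load('scene.npz'))['color'][150:270,320:440],None,fx=4,fy=4,interpolation=cv2.INTER_CUBIC)
b=cv2.resize(c['color'][0:300,200:500],(480,480));b=b[:, :310]
cv2.imwrite('pics/mix.png',np.hstack([a,b])[:,:,::-1])"
```

```text
clk 9.6 pos [ 0.6142 -0.0198  0.033 ] toolx [-0.005  0.004 -1.   ] tooly [ 0.992 -0.126 -0.006] shift [0.    0.011 0.004] turn 0.001 F [-0.7  0.7  1.6] open 0.0185 j6 1.53
```

View pics/mix.png

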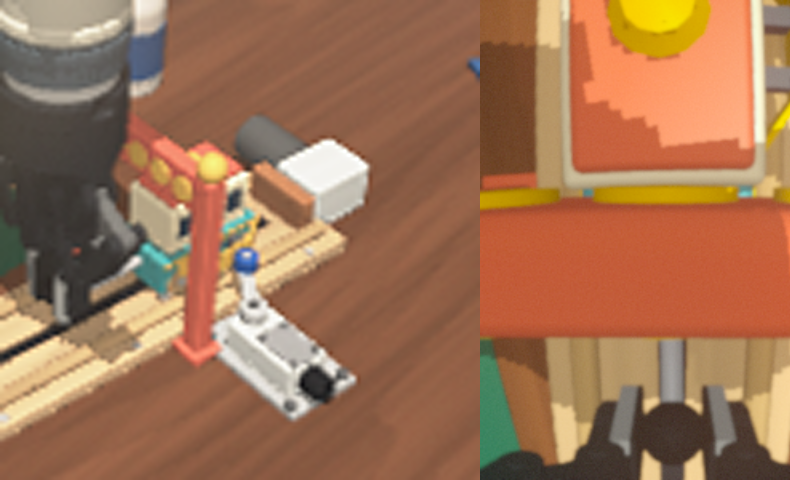

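The car has passed the gate and the roller at (247,260) in the crop is riding by the plate. I'll quantify the roller's shift and the car's x.

```bash
python3 -c "
from h import *
c=dict(np.load('scene.npz'));d=trk(1)-O;n=np.array([-d[1],d[0]])
for im in(cv2.imread('pics/scene.png')[:,:,::-1],c['color']):
    h=cv2.cvtColor(im,cv2.COLOR_RGB2HSV);m=(h[...,0]>100)&(h[...,0]<125)&(h[...,1]>150)&(h[...,2]>100);m[:195]=0;m[260:]=0;m[:,:360]=0;m[:,430:]=0
    v,u=np.nonzero(m);p=onplane(c,u.mean(),v.mean(),.037)[:2]-O;print(len(u),u.mean(),v.mean(),'roller track',p@d,p@n)
w=dict(np.load('wrist.npz'));im=w['color'];h=cv2.cvtColor(im,cv2.COLOR_RGB2HSV)
m=(h[...,0]>20)&(h[...,0]<34)&(h[...,1]>170);m[45:]=0;m[:,:275]=0;m[:,350:]=0
v,u=np.nonzero(m);print(u.mean(),v.mean(),v.min(),v.max());p=onplane(w,u.mean(),v.mean(),.095,True)[:2]-O;print('car',p@d,p@n)"
```

```text
1 375.0 216.0 roller track 0.07314793210622951 -0.037918593460554643
15 381.0 215.6 roller track 0.08610786724130591 -0.04569080607202051
311.2311916529379 14.665019220208677 0 35
car 0.07467716850303943 0.003587094183966224
```

The roller is now at track x≈86, y≈-46, which puts the arm at about 0.65–0.7 rad on the flat. I'm letting go and backing off.

Request:
play_rows --deltas '[20, 0, 0, 0, 0, 30, 0, 0, 0, 0, 50, 0, 0, 0, 0, 50, 0, 0, 0, 0, 50, -0.6, 0, 0.3, 0]'

```text
clock: 10.32
ee_pos: [0.6123, -0.0284, 0.0499]
eef_rot: [-0.529, -0.471, 0.532, -0.464]
ft_force: [0.4, 0.5, 0.5]
opening: 0.0495
```

Request:
play_rows --deltas '[50, -1.5, 0, 1.0, 0, 50, -2.5, 0, 2.5, 0, 50, -3.5, 0, 4.0, 0, 50, -4.0, 0, 5.0, 0, 50, -4.0, 0, 5.0, 0]'

```text
clock: 10.95
ee_pos: [0.5945, -0.1801, 0.1705]
eef_rot: [-0.53, -0.469, 0.532, -0.464]
ft_force: [0.2, -0.4, -0.6]
opening: 0.05
```

```bash
python3 -c "
from h import *
plan(trk(-.2),.2)
c=cap('scene');t=cap('top')
d=trk(1)-O;n=np.array([-d[1],d[0]])
h=cv2.cvtColor(c['color'],cv2.COLOR_RGB2HSV);m=(h[...,0]>100)&(h[...,0]<125)&(h[...,1]>150)&(h[...,2]>100);m[:195]=0;m[260:]=0;m[:,:360]=0;m[:,430:]=0
v,u=np.nonzero(m);p=onplane(c,u.mean(),v.mean(),.037)[:2]-O;print(len(u),u.mean(),v.mean(),'roller',p@d,p@n)
a=cv2.resize(c['color'][150:270,320:440],(480,480),interpolation=cv2.INTER_CUBIC)
b=cv2.resize(t['color'][120:216,240:304],(320,480),interpolation=cv2.INTER_CUBIC)
cv2.imwrite('pics/end.png',np.hstack([a,b])[:,:,::-1])"
```

```text
clk 10.95 pos [ 0.5945 -0.1801  0.1705] toolx [-0.006  0.003 -1.   ] tooly [ 0.992 -0.129 -0.006] shift [-0.983 -0.026  0.419] turn 0 F [ 0.2 -0.4 -0.6] open 0.05 j6 1.27
14 380.85714285714283 215.57142857142858 roller 0.08589522040643595 -0.0454005142303839
```

View pics/end.png

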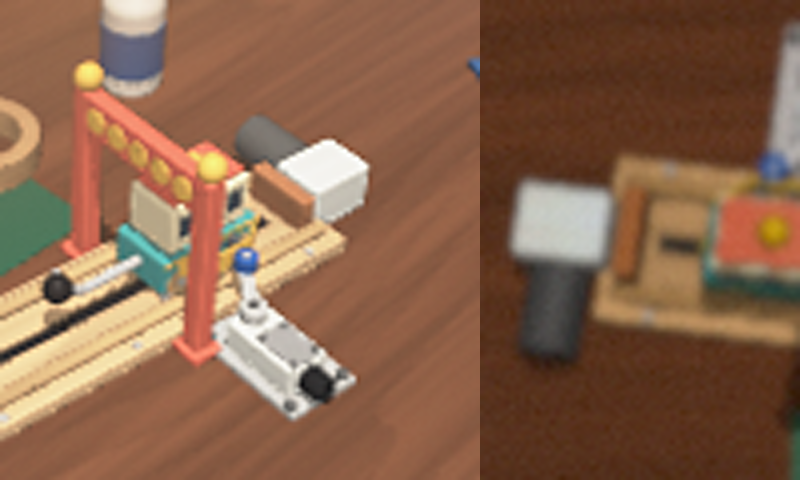

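The car is standing free in its lane past the gate and the hand is clear. The roller, at (247,260) in the crop, is still held over by the plate.

Request:
play_rows --deltas '[50, 0, 0, 0, 0, 50, 0, 0, 0, 0, 50, 0, 0, 0, 0]'

```text
clock: 11.42
ee_pos: [0.5942, -0.177, 0.1688]
eef_rot: [-0.529, -0.471, 0.532, -0.464]
ft_force: [0.0, 0.3, 0.0]
opening: 0.0502
```

```bash
python3 -c "
from station import manip
print(manip.hand_in())"
```

```text
the job is handed in; nothing more can be done
None
```

I set the car down in the lane at about x = -98 mm, nose towards the gate. I then pushed it through by its knob, let go, and backed the hand away. The job was handed in at about 11.4 s on the robot's clock; no verdict was reported.

- **Placing:** before release the car was within about 0.3 mm and 0 rad of the track's centre slot. Afterwards the roof read 86 mm high, as expected, and level to about 2 mm.
- **Final position:** the finial put the car's middle at about x = 75 mm, and the hand's position on the knob suggested about 79 mm. Both put the roller on the plate's flat. The same finial reading showed the car about 3.6 mm left of the centre line. I put part of that down to camera bias of about 1.4 mm and left it, since it is within the 7 mm limit.
- **Switch:** after I let go, the roller stood at x ≈ 86 mm, y ≈ -45 mm of the track, which makes the arm about 0.65–0.7 rad over. It had not moved since before release.
- **Not checked:** I never touched or moved towards the bystanders, but I did not re-measure where they stand. My rest reading of the roller (73 mm against the stated 63 mm) rested on a single pixel behind the gate post, so I did not use it.

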